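# Load the last cheese and lift the carrying crate level

### The arm

A 6-joint arm with a two-finger parallel gripper is mounted at the origin on the work surface. World frame = base frame: x ahead of the robot, y to its left, z up, the work surface at z = 0. Lengths are in m, angles in rad, forces in N, time in s.
With the tool pointing down it reaches from about 0.35 to 0.975 m from the base axis. Payload 4.9 kg.
Tool frame: the origin (TCP) lies at the very end of the fingers, on their centre line; the grasp point (between the pads) lies ctrl.grip_point_offset behind it (ctrl.grip_point_offset is the distance from the TCP to the grasp point, in m); z points along the fingers, y is the direction in which the jaws open and shut (so a half turn about z gives the same grasp; the last joint's range is limited). The gripper opens to 85 mm and grips with 20 to 120 N. Pads are 22 mm wide; open, the fingers measure 114 mm over their backs; the gripper's body (76 mm by 85 mm) begins 54 mm behind the grasp point. The pads swing forward as they close: fully open they stand 13 mm farther back than shut.
Start: joints at [-1.429, 0.053, 1.613, -0, 1.476, -0.119], TCP at [0.161, -0.604, 0.231] pointing down, gripper open.
Joint ranges: [-3.01, 3.01], [-1.01, 2.22], [0.06, 2.58], [-1.02, 4.17], [0.09, 2.62], [-3.14, 3.14]. Speed limits (rad/s): [2.57, 2.57, 3.14, 3.14, 3.14, 3.14].

### API

Orientations are given as a rotation vector (axis times angle).
In Python, from station import ctrl gives the robot as it stands. The module is installed in compiled form; this text tells all that it offers.
- The arm moves only by the shell command python3 -m creep 'ROWS' [FORCE]. ROWS is JSON, a list of rows, each a list of 5 numbers: the closure in counts, from 0 (fully open) to 255 (shut), then the shift along the tool's x, y, z in mm, then the turn about the tool's z in rad. A call has 1 to 12 rows; each row is the pose to reach, as a shift and turn from the pose commanded when the call began, along the tool's axes at that moment; what a row does not reach only later rows make up. A row lasts 1/12 s, in which the tool goes at most 41.7 mm and 7.16 degrees, less where a joint would pass 70% of its speed; a pose out of reach is approached as far as the arm can. A call with a gripper value outside its range is refused whole. The fingers move at their own pace and stop on an object; FORCE is the grip in N (left out, the last holds). Time passes only in rows, so rows that repeat a pose let the fingers close. It gives the time, the measured TCP pose, the force and the opening at its end, in the units of the state.
- ctrl.get_obs(): the state, without advancing time (a new reading comes with each control period).
- ctrl.get_image(name): name is "scene" or "side" or "wrist"; returns the picture (480x640x3 uint8, red, green, blue); there is no depth.
- ctrl.calibration(name): a dict with "fx", "fy", "cx", "cy" (pixels), "k1" (the pictures are not rectified: a ray, as slopes to the right and down, at radius r is drawn at 1 + k1 r^2 times it, then the intrinsics apply), "R" (3x3) and "t" (3): a world point X has camera coordinates R X + t. Camera axes: x right, y down, z forward; pixel columns grow to the right and rows downward; lengths in m; the calibration is good to about 2 mm. A picture is of the moment at which its call begins: read the wrist's pose just before it. calibration takes no time and is no camera call; for the wrist camera it gives the pose at the moment of the call.
- ctrl.finish_job(): hands the job in, once; it reports no verdict.
Trained networks look in the newest picture that a camera, given by its name, has taken for a name from the list of things; names that differ only in an ending like _2 or _b are one class to them, and where a whole thing is asked for, a point or a joint stands for the part that bears it (a point fixed in the world has none). Each returns a list of dicts, best first, with "conf" (0 to 1); they miss things now and then, are a little off and sometimes report something else, mostly with a low value. They report only what shows in the picture. A call takes as long as a camera call.
- ctrl.boxes_of(camera, label): "rect" ([left, top, width, height] in pixels, round what is visible of it).
- ctrl.outline_of(camera, label): "mask" (480x640 bool, what is visible of it) and "rect" ([left, top, width, height] in pixels, round what is visible of it).
The state is a dict: "t": time; "q": joint angles; "dq": joint speeds; "effort": joint torques, N m; "tool_pos": TCP position; "tool_rot": TCP orientation; "contact_force": force on the tool from outside, world axes, zero at the start; "wrist_torque": the same for the moment, N m; "opening": finger opening in m.
Only numpy, scipy, OpenCV 4.12 (cv2) and the standard library are available. Lean on these libraries where they do the work, as an engineer would, in place of code of your own. Each camera call takes 0.05 s, during which the arm holds its last target. There are 200 camera calls.

### The job

Get the crate of small cheeses ready for the carrier: set the last small orange cheese, the one on the ripening board, down in the free place in the carrying crate without dropping it, then swing the crate's folded bail upright while the crate still stands on its rack. Lift the crate by the bail's wooden grip about 10 cm straight up off the rack and finish while holding it there in the air, level and still, with the three cheeses standing in it. Do not tip the crate, and leave everything else where it is.

Things in the scene. Friction and masses are not known exactly. Their poses are not given: they have to be found in the camera images.
- rack: Slatted pine draining rack, fixed to the bench, 200 x 320 x 30 mm (its x, y, z). Origin: centre of its underside, on the bench; its slats' top is 30 mm above that. The crate stands on it.
- crate: Loose open pine crate lined with paper, 160 (x) x 290 (y, its long side) x 58 mm high outside, walls and floor 8 mm thick, 0.40 kg (+-10%) without bail (0.13 kg) and cheeses. Origin: centre of its underside, z up. It has three places for cheeses in a row along its y axis, at y = -86, 0 and +86 mm (x = 0), inner floor 8 mm above the origin; two are taken (give or take 5 mm) and one, any of the three, is free. A steel bail is hinged to the middle of its two end boards.
- crate_hinge (a point): Middle of the bail's hinge line: 50 mm above the crate's origin; the hinge line runs along the crate's y axis. Axes as the crate's.
- bail (a joint): Angle of the bail (a bow of 6 mm steel rod), rad: 0 = upright over the crate, negative = leaning to the crate's -x side, positive = to its +x side, stops at -1.25 and +1.25. It turns nearly freely and starts folded against the stop at -1.25, so the grip lies beside the crate's -x wall, 142 mm from the crate's middle line and 47 mm above the hinge line. Let go, it falls back to a stop.
- grip_mid (a point): Middle of the dark wooden roll grip of the bail: a roller 26 mm in diameter and 120 mm long lying along the crate's y axis, 150 mm from the hinge line. It turns freely on the bail rod, so it can be pinched across (along the crate's x) from above and carried round the hinge without turning the gripper. Only the middle 120 mm is wood; bare rod beyond, to the bail's corners.
- cheese_last_mid (a point): Centre (half-way up) of the last small cheese, standing on the ripening board: an orange round with a pale top, 64 mm in diameter, 40 mm high, about 0.115 kg (+-15%). z is up.
- cheese_a_mid (a point): Centre (half-way up) of one of the two cheeses of the same kind and size already in the crate.
- cheese_b_mid (a point): Centre (half-way up) of the other cheese already in the crate.
- board: Ripening board with a reed mat, pine slab fixed to the bench, 280 (x) x 180 (y) x 22 mm; origin: centre of its underside.
- pyramid: Ash-grey truncated pyramid goat cheese, 45 mm square at the foot, 55 mm high, loose on the ripening board. Not to be disturbed. Origin: centre of its underside.
- brush: Loose rind brush about 190 mm long, lying on the bench beyond the rack and board. Not to be disturbed.
- trier: Loose cheese iron (steel rod with a wooden cross handle), about 140 mm long, lying on the bench beyond the rack and board. Not to be disturbed.
- wash_bowl: White bowl, 130 mm wide, 60 mm high, standing at the left. Not to be disturbed.
- sprayer: Spray bottle, 68 mm wide, 190 mm high, standing at the right. Not to be disturbed.
- tomme: Big brown wheel of cheese, 210 mm wide, 85 mm high, lying at the right. Not to be disturbed.

How it is judged:
On the way, in this order (a step that is already met when the one before it is completed fails the run):
1. the last cheese stands in the crate, let go, with the crate still on its rack (x of cheese_last_mid in the frame of crate between -0.06 and 0.06 m and y of cheese_last_mid in the frame of crate between -0.125 and 0.125 m and z of cheese_last_mid in the frame of crate between 0.018 and 0.036 m and angle between the z axis of cheese_last_mid and the z axis of crate, either way round below 0.2 rad and contact force between the fingers and cheese_last below 0.1 N and z of crate in the frame of rack below 0.036 m), for 0.2 s.
2. the bail is swung upright while the crate still stands on its rack (value of joint bail between -0.25 and 0.25 rad and z of crate in the frame of rack below 0.036 m), for 0.1 s.
At the end, for the whole second after the job is handed in: Fingers hold the bail's grip (over 2 N), bail upright within 0.25 rad; crate 60 to 160 mm above the rack and within 80 mm of its middle, level within 0.1 rad, under 30 mm/s and 0.2 rad/s, not touching the rack; all three cheeses stand flat on its floor (z of crate in the frame of rack between 0.09 and 0.19 m and horizontal distance between crate and rack below 0.08 m and angle between crate's own z axis and vertical below 0.1 rad and linear speed of crate below 0.03 m/s and angular speed of crate below 0.2 rad/s and contact force between the fingers and bail_grip above 2 N and contact force between crate and rack below 0.1 N and value of joint bail between -0.25 and 0.25 rad and x of cheese_a_mid in the frame of crate between -0.06 and 0.06 m and y of cheese_a_mid in the frame of crate between -0.125 and 0.125 m and z of cheese_a_mid in the frame of crate between 0.018 and 0.036 m and angle between the z axis of each of cheese_a_mid, cheese_b_mid, cheese_last_mid and the z axis of crate, either way round below 0.2 rad and x of cheese_b_mid in the frame of crate between -0.06 and 0.06 m and y of cheese_b_mid in the frame of crate between -0.125 and 0.125 m and z of cheese_b_mid in the frame of crate between 0.018 and 0.036 m and x of cheese_last_mid in the frame of crate between -0.06 and 0.06 m and y of cheese_last_mid in the frame of crate between -0.125 and 0.125 m and z of cheese_last_mid in the frame of crate between 0.018 and 0.036 m); the arm keeps its last pose, push and grip.
It fails at once if the last cheese is let go over the crate with its foot more than 12 mm above the crate's floor (x of cheese_last_mid in the frame of crate between -0.08 and 0.08 m and y of cheese_last_mid in the frame of crate between -0.15 and 0.15 m and z of cheese_last_mid in the frame of crate above 0.04 m and contact force between anything else and cheese_last below 0.02 N).
It fails at once if the crate is tipped by more than 0.3 rad (angle between crate's own z axis and vertical above 0.3 rad).
It fails at once if another thing (grey cheese, brush, cheese iron, bowl, spray bottle or big wheel) is moved by more than 20 mm (distance of any of pyramid, brush, trier, wash_bowl, sprayer, tomme from where it was at the start of the episode above 0.02 m).
It also fails if it takes over 58 s, if anything falls off the work surface, if the arm or the gripper's body presses on something with over 40 N, if the wrist force passes 120 N, or if a joint passes its speed limit or range.

## Working session

There is one attempt and no reset: what is moved stays moved. The work goes in short steps, Python scripts to look and compute and a shell command to move; the robot and the scene stay as the last step left them, time stands still between calls to the robot, and variables do not carry over. Pictures are saved under pics/ and viewed, about 8 in all and at most 12, crops included, and the job is handed in when it is done.

```bash
mkdir -p pics
cat > h.py <<'E'
import numpy as np, cv2
from station import ctrl
from scipy.spatial.transform import Rotation as Ro
def ray(cam,u,v,c=None):
    c=c or ctrl.calibration(cam)
    d=np.array([(u-c['cx'])/c['fx'],(v-c['cy'])/c['fy']]); s=d.copy()
    for _ in range(20): s=d/(1+c['k1']*(s@s))
    R=np.array(c['R']);t=np.array(c['t'])
    return -R.T@t, R.T@np.array([s[0],s[1],1])
def onz(cam,u,v,z,c=None):
    o,d=ray(cam,u,v,c); return o+d*(z-o[2])/d[2]
def proj(cam,X,c=None):
    c=c or ctrl.calibration(cam)
    p=np.array(c['R'])@np.array(X)+np.array(c['t']); s=p[:2]/p[2]; s=s*(1+c['k1']*(s@s))
    return np.array([c['fx']*s[0]+c['cx'],c['fy']*s[1]+c['cy']])
def snap(cam,f):
    im=ctrl.get_image(cam); cv2.imwrite('pics/'+f,cv2.cvtColor(im,cv2.COLOR_RGB2BGR)); return im
E
python3 - <<'E'
from h import *
o=ctrl.get_obs();print(o['tool_pos'],o['tool_rot'],o['opening'],ctrl.grip_point_offset,o['t'])
a=snap('scene','a1.png');b=snap('side','b1.png')
cv2.imwrite('pics/ab.png',cv2.cvtColor(np.vstack([a,b]),cv2.COLOR_RGB2BGR)[:, :])
for c in ('scene','side'):
  k=ctrl.calibration(c);print(c,-np.array(k['R']).T@k['t'],k['fx'])
  for l in ('crate','cheese_last_mid','cheese_a_mid','grip_mid','rack','board','pyramid'):
    for r in ctrl.boxes_of(c,l)[:3]: print(l,np.round(r['rect']),round(r['conf'],2))
E
```

```text
[ 0.16104728 -0.60324543  0.23006372] [-3.11287066e+00 -4.08223151e-01  6.19580121e-05] 0.0856295748565691 0.0187 0.0
scene [1.45146739 0.43150138 1.07292245] 547.5131737594706
crate [202. 188. 128.  98.] 0.63
cheese_last_mid [388. 267.  24.  25.] 0.59
cheese_a_mid [252. 238.  26.  19.] 0.78
cheese_a_mid [342. 258. 116. 103.] 0.7
cheese_a_mid [127. 170.  74.  63.] 0.52
grip_mid [258. 188.  43.  18.] 0.59
rack [200. 238. 130.  56.] 0.77
board [340. 257. 118. 107.] 0.81
pyramid [368. 311.  22.  28.] 0.78
side [ 8.03157886e-04 -8.65264211e-01  1.38680704e+00] 578.8390779236493
crate [283. 232. 135.  99.] 0.75
crate [393. 346.  91.  92.] 0.53
cheese_last_mid [257. 208.  23.  23.] 0.74
cheese_a_mid [351. 267.  22.  26.] 0.98
grip_mid [307. 287.  40.  31.] 0.74
rack [294. 276. 130.  68.] 0.75
board [229. 181. 101.  70.] 0.91
pyramid [299. 184.  19.  24.] 0.53
```

View pics/a1.png

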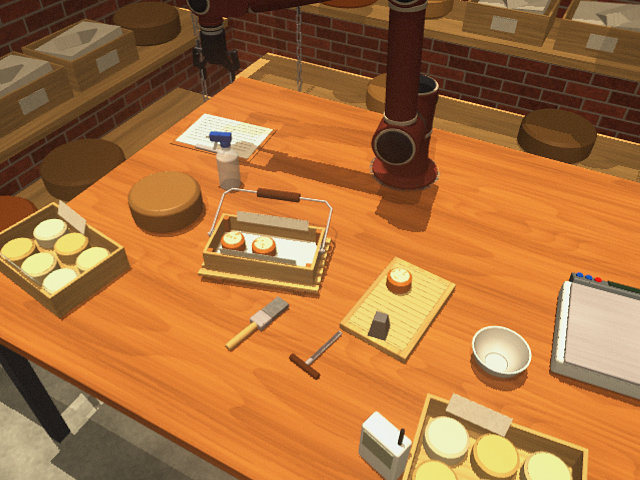

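View pics/b1.png

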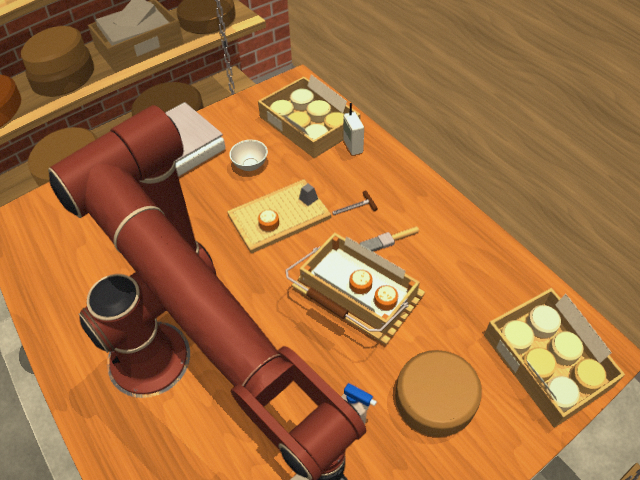

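The scene view shows the crate at about (265,250) with cheeses at (233,240) and (264,245). Its right (+y) place is free and the grip, at (278,195), is folded toward the robot. The last cheese is at (400,280), with the pyramid near it at (380,325). The side view agrees: cheeses at (361,280) and (386,296), last cheese at (268,219).

Run:
```python
from h import *
from scipy.optimize import least_squares
def tri(a,b):
    (o1,d1),(o2,d2)=ray('scene',*a),ray('side',*b)
    s=np.linalg.lstsq(np.c_[d1,-d2],o2-o1,rcond=None)[0]
    p,q=o1+d1*s[0],o2+d2*s[1]; return (p+q)/2,np.linalg.norm(p-q)
for l,z in (('cheese_last_mid',.042),('cheese_a_mid',.058),('grip_mid',.127),('pyramid',.045)):
  P={}
  for c in ('scene','side'):
    for r in ctrl.outline_of(c,l)[:3]:
      ys,xs=np.nonzero(r['mask']); u,v=xs.mean(),ys.mean()
      rc=r['rect']; w=(rc[0]+rc[2]/2-.5,rc[1]+rc[3]/2-.5)
      print(l,c,round(r['conf'],2),np.round([u,v],1),len(xs),'z-plane',onz(c,u,v,z).round(4),'box',np.round(w,1),onz(c,*w,z).round(4))
      P.setdefault(c,w)
      if l=='grip_mid':
        (cx,cy),_,_=cv2.minAreaRect(np.c_[xs,ys].astype(np.float32)); e=np.c_[xs,ys]-[u,v]; d=np.linalg.svd(e,full_matrices=False)[2][0]
        A=onz(c,*(np.array([u,v])+10*d),z);B=onz(c,u,v,z); print(' dir',np.degrees(np.arctan2(*(A-B)[[1,0]])))
  if len(P)==2: print('  tri',tri(P['scene'],P['side']))
# zoom mosaics
a=cv2.imread('pics/a1.png')[170:310,180:350];b=cv2.imread('pics/b1.png')[220:350,270:440]
a=cv2.resize(a,None,fx=4,fy=4,interpolation=2)[:560,:680]
cv2.imwrite('pics/za.png',a);cv2.imwrite('pics/zb.png',cv2.resize(b,None,fx=4,fy=4,interpolation=2))
```

```text
cheese_last_mid scene 0.96 [398.9 280.1] 519 z-plane [0.5102 0.1802 0.042 ] box [397.4 278.8] [0.5077 0.175  0.042 ]
cheese_last_mid side 0.67 [268.2 220.9] 357 z-plane [0.5106 0.1755 0.042 ] box [266.8 220. ] [0.5089 0.1814 0.042 ]
cheese_last_mid side 0.21 [360.7 280.3] 463 z-plane [ 0.5999 -0.1663  0.042 ] box [362.6 279.6] [ 0.6055 -0.1676  0.042 ]
  tri (array([0.50864501, 0.17706019, 0.04497544]), np.float64(0.004029653912847315))
cheese_a_mid scene 0.67 [263.5 246.2] 362 z-plane [ 0.5822 -0.1803  0.058 ] box [264.  245.8] [ 0.5802 -0.18    0.058 ]
cheese_a_mid side 0.62 [360.5 281.4] 505 z-plane [ 0.59   -0.1772  0.058 ] box [362.3 282. ] [ 0.5928 -0.1817  0.058 ]
  tri (array([ 0.58781874, -0.180394  ,  0.0628884 ]), np.float64(0.00946528958439554))
grip_mid scene 0.95 [277.9 194.5] 436 z-plane [ 0.4468 -0.2132  0.127 ] box [278.7 196. ] [ 0.4517 -0.2079  0.127 ]
 dir 107.20201697271813
grip_mid side 0.86 [327.7 302.9] 417 z-plane [ 0.4514 -0.2147  0.127 ] box [328. 304.] [ 0.4499 -0.2178  0.127 ]
 dir -75.3771557593716
  tri (array([ 0.44960153, -0.21288537,  0.12261493]), np.float64(0.0063960334865489354))
pyramid scene 0.93 [379.6 326.1] 433 z-plane [0.6714 0.1952 0.045 ] box [378.4 327.1] [0.6755 0.1939 0.045 ]
pyramid side 0.67 [307.8 195.1] 279 z-plane [0.6669 0.1875 0.045 ] box [307.6 195.4] [0.6659 0.1868 0.045 ]
  tri (array([0.66970106, 0.1923452 , 0.03757608]), np.float64(0.0005255045824837746))
```

View pics/za.png

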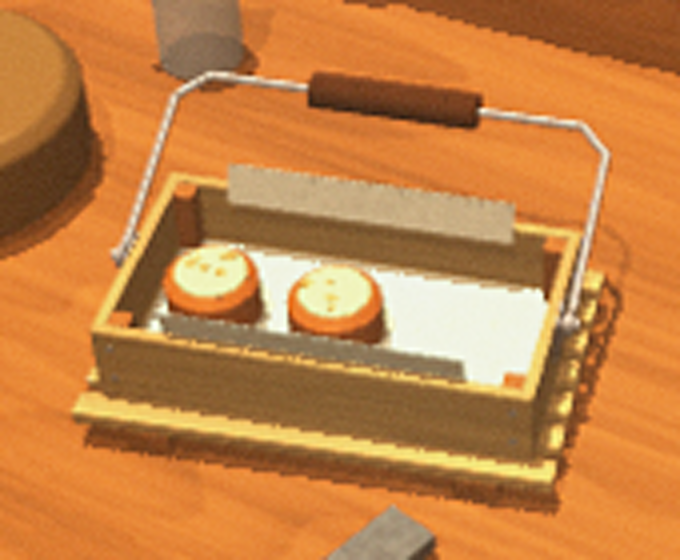

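View pics/zb.png

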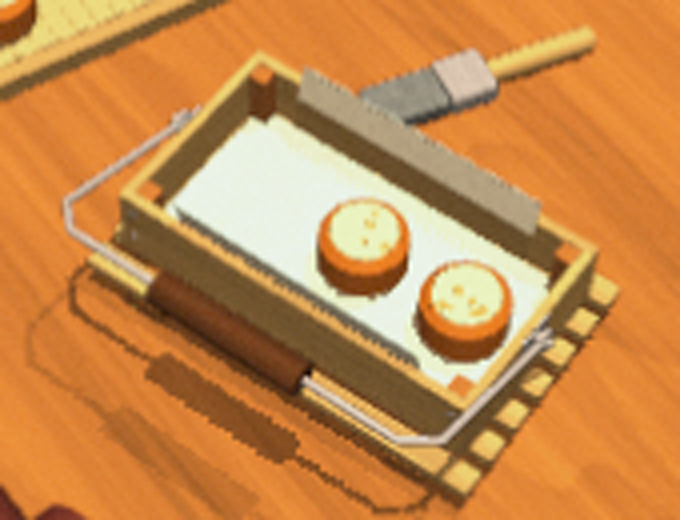

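The zooms show the crate's rim corners clearly. In the scene view they are (172,175), (93,332), (530,400) and (580,232). In the side view they are (260,53), (597,250), (450,405) and (122,197). The place at the +y end is free. Next I fit the crate pose.

Run:
```python
from h import *
from scipy.optimize import least_squares
K={c:ctrl.calibration(c) for c in('scene','side')}
x,y=.08,.145
obs=[('scene',(180+172/4,170+175/4),(-x,-y)),('scene',(180+93/4,170+332/4),(x,-y)),('scene',(180+530/4,170+400/4),(x,y)),('scene',(180+580/4,170+232/4),(-x,y)),
('side',(270+260/4,220+53/4),(x,y)),('side',(270+597/4,220+250/4),(x,-y)),('side',(270+450/4,220+405/4),(-x,-y)),('side',(270+122/4,220+197/4),(-x,y))]
W=lambda p,l,z:np.array([p[0]+np.cos(p[2])*l[0]-np.sin(p[2])*l[1],p[1]+np.sin(p[2])*l[0]+np.cos(p[2])*l[1],z])
f=lambda p:np.concatenate([proj(c,W(p,l,p[3]),K[c])-u for c,u,l in obs])
s=least_squares(f,[.58,-.18,.2,.088]);print(s.x,f(s.x).round(1))
p=s.x
print('free',W(p,(0,.086),.0),'grip',W(p,(-.142,0),.127),'upright grip',W(p,(0,0),.23))
for c,u in (('scene',(180+330/4-.0,170+288/4)),('side',(270+365/4,220+232/4)),('scene',(180+212/4,170+270/4)),('side',(270+465/4,220+292/4))):
  q=onz(c,*u,.078); d=q[:2]-p[:2]; print(c,q.round(4),'crate frame',np.cos(p[2])*d[0]+np.sin(p[2])*d[1],-np.sin(p[2])*d[0]+np.cos(p[2])*d[1])
o=ctrl.get_obs();print(Ro.from_rotvec(o['tool_rot']).as_matrix().round(3), o['wrist_torque'])
```

```text
[ 0.58495247 -0.17129896  0.27356109  0.0854094 ] [-0.1 -0.5 -1.2 -0.3 -0.1  0.8  0.3  0.7 -1.1 -1.  -0.8 -0.1  2.4  2.1
 -2.  -1.2]
free [ 0.56171855 -0.08849687  0.        ] grip [ 0.44823275 -0.20966193  0.127     ] upright grip [ 0.58495247 -0.17129896  0.23      ]
scene [ 0.587  -0.1789  0.078 ] crate frame -0.00010928077102302907 -0.007909624803739097
side [ 0.5898 -0.18    0.078 ] crate frame 0.0022780274394606855 -0.009674745810578481
scene [ 0.6095 -0.2573  0.078 ] crate frame 0.00043934396185842106 -0.08939860855660106
side [ 0.613  -0.2591  0.078 ] crate frame 0.0033062897952869964 -0.09214833013197972
[[ 0.966  0.258  0.   ]
 [ 0.258 -0.966  0.   ]
 [ 0.    -0.    -1.   ]] [-0.01578242  0.00019038  0.02686027]
```

```bash
python3 -m creep '[[0,0,0,-40,0],[0,0,0,-60,0],[0,539,-664,-60,-1.583],[0,539,-664,-60,-1.583],[0,539,-664,-60,-1.583],[0,539,-664,-60,-1.583],[0,539,-664,-60,-1.583],[0,539,-664,-60,-1.583],[0,539,-664,-60,-1.583],[0,539,-664,-60,-1.583],[0,539,-664,-60,-1.583],[0,539,-664,-60,-1.583]]' 20
cat >> h.py <<'E'
def togo(X,yaw=None,cmd=None):
    "shift in tool axes (mm) and turn to bring TCP to X"
    o=ctrl.get_obs(); M=Ro.from_rotvec(o['tool_rot']).as_matrix()
    y=np.arctan2(M[1,0],M[0,0]); print('t',round(o['t'],2),'tcp',np.round(o['tool_pos'],4),'yaw',round(y,4),'open',round(o['opening'],4),'F',np.round(o['contact_force'],2))
    print('togo',np.round(M.T@(np.array(X)-o['tool_pos'])*1000,1),'turn',None if yaw is None else round(-(yaw-y),4))
E
python3 -c "
from h import *
togo([.5095,.178,.23],1.844)"
```

```text
t: 2.2
tool_pos: [0.3317, -0.2218, 0.2916]
tool_rot: [2.28, 2.159, 0.0]
contact_force: [0.9, -1.0, -0.4]
opening: 0.0856
t 2.2 tcp [ 0.3317 -0.2218  0.2916] yaw 1.5161 open 0.0856 F [ 0.94 -0.97 -0.38]
togo [408.9 155.6  61.5] turn -0.3279
```

```bash
python3 -m creep '[[0,400,150,0,-0.3],[0,400,150,0,-0.3],[0,400,150,0,-0.3],[0,400,150,0,-0.3],[0,400,150,0,-0.3],[0,400,150,0,-0.3],[0,400,150,0,-0.3],[0,400,150,0,-0.3],[0,400,150,30,-0.3],[0,400,150,30,-0.3],[0,400,150,30,-0.3],[0,400,150,30,-0.3]]'
python3 - <<'E'
from h import *
togo([.5095,.178,.23],1.844)
im=snap('wrist','w1.png'); c=ctrl.calibration('wrist'); print(-np.array(c['R']).T@c['t'])
for l in('cheese_last_mid','pyramid'):
  for r in ctrl.outline_of('wrist',l)[:2]:
    ys,xs=np.nonzero(r['mask']);rc=r['rect'];w=(rc[0]+rc[2]/2,rc[1]+rc[3]/2);print(l,r['conf'],rc,onz('wrist',*w,.05,c),onz('wrist',xs.mean(),ys.mean(),.06,c))
E
```

```text
t: 3.2
tool_pos: [0.5048, 0.1694, 0.259]
tool_rot: [-1.932, -2.473, 0.004]
contact_force: [-0.0, -0.6, 0.5]
opening: 0.0856
t 3.2 tcp [0.5048 0.1694 0.259 ] yaw 1.8151 open 0.0856 F [-0.02 -0.56  0.54]
togo [ 7.2  6.7 29. ] turn -0.0289
[0.48609698 0.24275038 0.40272898]
cheese_last_mid 0.88 [300.7, 152.8, 72.7, 77.2] [0.51117537 0.18028571 0.05      ] [0.51135467 0.18077041 0.06      ]
pyramid 0.69 [471.5, 191.6, 70.1, 57.3] [0.66672128 0.19227253 0.05      ] [0.66171438 0.19435071 0.06      ]
```

View pics/w1.png

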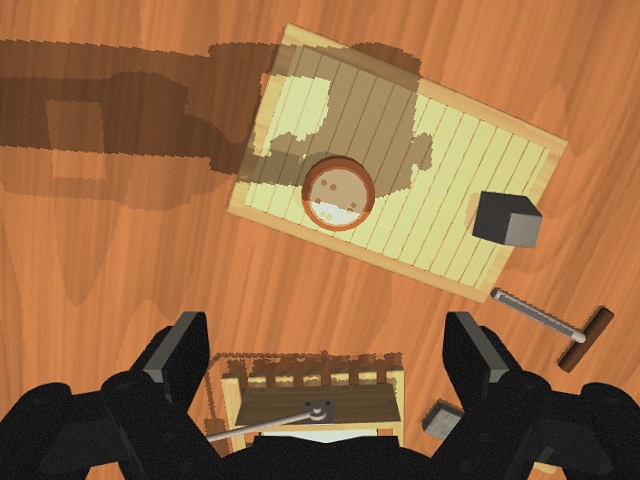

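The wrist view shows the cheese at (338,193), centred between the jaws, with the pyramid well clear at (507,220).

```bash
python3 -m creep '[[0,8,8,40,-0.029],[0,8,8,80,-0.029],[0,8,8,120,-0.029],[0,8,8,150,-0.029],[0,8,8,150,-0.029],[0,8,8,150,-0.029],[0,8,8,150,-0.029]]'
python3 - <<'E'
from h import *
togo([.5105,.179,.027],1.844)
c=ctrl.calibration('wrist');ctrl.get_image('wrist')
for l in('cheese_last_mid',):
  for r in ctrl.outline_of('wrist',l)[:2]:
    ys,xs=np.nonzero(r['mask']);rc=r['rect'];w=(rc[0]+rc[2]/2,rc[1]+rc[3]/2);print(l,r['conf'],rc,onz('wrist',*w,.055,c),onz('wrist',xs.mean(),ys.mean(),.06,c))
E
```

```text
t: 3.93
tool_pos: [0.5128, 0.1759, 0.1144]
tool_rot: [1.903, 2.496, 0.005]
contact_force: [0.3, -0.3, -0.2]
opening: 0.0854
t 3.93 tcp [0.5128 0.1759 0.1144] yaw 1.8385 open 0.0854 F [ 0.27 -0.33 -0.21]
togo [ 3.6 -1.8 87.3] turn -0.0055
cheese_last_mid 0.56 [266.1, 188.9, 120.6, 124.5] [0.51121527 0.183106   0.055     ] [0.51035639 0.184736   0.06      ]
```

```bash
python3 -m creep '[[0,5,-1.5,35,0],[0,5,-1.5,65,0],[0,5,-1.5,80,0],[0,5,-1.5,87,0],[0,5,-1.5,87,0],[0,5,-1.5,87,0],[0,5,-1.5,87,0]]' 30; python3 -m creep '[[255,0,0,0,0],[255,0,0,0,0],[255,0,0,0,0],[255,0,0,0,0],[255,0,0,0,0],[255,0,0,0,0],[255,0,0,0,0],[255,0,0,0,0]]' 30
python3 - <<'E'
from h import *
togo([.5105,.179,.027],1.844); snap('side','b2.png'); im=snap('wrist','w2.png')
E
```

```text
t: 4.62
tool_pos: [0.5103, 0.1812, 0.0269]
tool_rot: [1.902, 2.497, 0.005]
contact_force: [-0.2, 0.0, -0.1]
opening: 0.0853
t: 5.28
tool_pos: [0.5099, 0.1811, 0.0265]
tool_rot: [1.902, 2.497, 0.004]
contact_force: [-0.1, 0.3, 6.3]
opening: 0.0631
t 5.28 tcp [0.5099 0.1811 0.0265] yaw 1.8398 open 0.0631 F [-0.1   0.28  6.3 ]
togo [-2.2  0.  -0.5] turn -0.0042
```

View pics/w2.png

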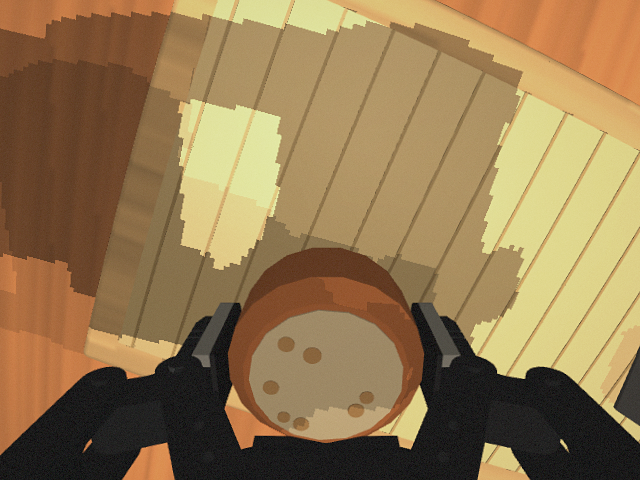

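The cheese is held centrally, with the opening at 63 mm. Lifting and carrying.

```bash
python3 -m creep '[[255,0,0,-15,0],[255,0,0,-45,0],[255,0,0,-80,0],[255,0,0,-120,0],[255,0,0,-150,0],[255,-10,-1,-160,0],[255,-35,-3,-160,0],[255,-70,-5,-160,0],[255,-110,-8,-160,0],[255,-150,-11,-160,0],[255,-185,-14,-160,0],[255,-215,-16,-160,0]]' 30; python3 -m creep '[[255,-30,-2,0,0],[255,-50,-4,0,0],[255,-62,-5,0,0],[255,-62,-5,0,0],[255,-62,-5,0,0],[255,-62,-5,0,0]]'
python3 - <<'E'
from h import *
togo([.5633,-.0921,.19],1.844); im=snap('wrist','w3.png')
for c in('scene','side','wrist'):
  ctrl.get_image(c)
  for l in('crate','cheese_last_mid'):
   for r in ctrl.boxes_of(c,l)[:3]: print(c,l,r)
E
```

```text
t: 6.38
tool_pos: [0.5492, -0.0335, 0.1829]
tool_rot: [-1.904, -2.497, 0.002]
contact_force: [0.3, 0.0, -0.2]
opening: 0.0631
t: 6.88
tool_pos: [0.5612, -0.0908, 0.1837]
tool_rot: [-1.902, -2.499, -0.0]
contact_force: [0.1, 0.2, -1.3]
opening: 0.063
t 6.88 tcp [ 0.5612 -0.0908  0.1837] yaw 1.8407 open 0.063 F [ 0.12  0.22 -1.28]
togo [-1.8  1.7 -6.3] turn -0.0033
scene crate {'rect': [204.7, 187.8, 129.9, 97.0], 'conf': 0.98}
scene cheese_last_mid {'rect': [283.3, 198.9, 27.3, 23.0], 'conf': 0.66}
side crate {'rect': [286.8, 237.4, 131.8, 93.2], 'conf': 0.75}
side crate {'rect': [349.4, 266.5, 21.6, 27.1], 'conf': 0.59}
side cheese_last_mid {'rect': [326.6, 222.4, 20.0, 24.8], 'conf': 0.75}
wrist crate {'rect': [37.5, 113.7, 426.2, 365.8], 'conf': 0.9}
wrist crate {'rect': [530.8, 0.0, 51.1, 14.9], 'conf': 0.17}
wrist cheese_last_mid {'rect': [225.2, 246.5, 196.9, 195.9], 'conf': 0.9}
wrist cheese_last_mid {'rect': [47.0, 300.1, 87.6, 179.0], 'conf': 0.73}
```

View pics/w3.png

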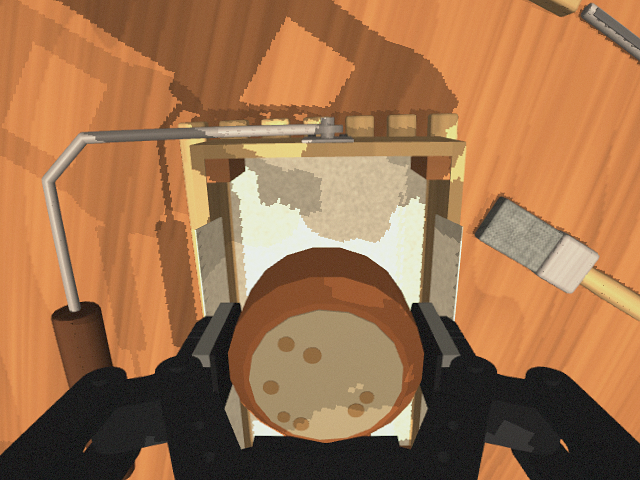

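The wrist view shows the crate's +y end board with outer rim corners near (191,146) and (465,142). The cheese is centred between the side walls, with free floor ahead of it. I'll check the crate position from those corners.

Run:
```python
from h import *
c=ctrl.calibration('wrist')
L,R=onz('wrist',191,145,.088,c),onz('wrist',465,141,.088,c);print(L,R,np.linalg.norm(L-R),np.arctan2(*(R-L)[[1,0]]))
d=(R-L)/np.linalg.norm(R-L); m=(L+R)/2; n=np.array([d[1],-d[0],0]); print('origin',m+n*.145)
yaw=.2736;o=m+.145*np.array([np.sin(yaw),-np.cos(yaw),0])
print(o); X=o+.084*np.array([-np.sin(yaw),np.cos(yaw),0]); X[2]=.05; togo(X,1.844)
```

```text
[ 0.47043505 -0.05500598  0.088     ] [ 0.62262901 -0.01064154  0.088     ] 0.15852824425971757 0.28363987900431575
origin [ 0.58711056 -0.17203002  0.088     ]
[ 0.58571092 -0.1724304   0.088     ]
t 7.38 tcp [ 0.5617 -0.0916  0.1844] yaw 1.8402 open 0.063 F [ 0.61  0.92 -2.05]
togo [ -0.3   1.3 134.4] turn -0.0038
```

```bash
python3 -m creep '[[255,0,1,25,0],[255,0,1,55,0],[255,0,1,85,0],[255,0,1,110,0],[255,0,1,125,0],[255,0,1,134,0],[255,0,1,137,0],[255,0,1,137,0],[255,0,1,137,0]]' ; python3 -m creep '[[255,0,0,1,0],[255,0,0,2,0],[255,0,0,2,0]]'
```

```text
t: 8.13
tool_pos: [0.5636, -0.0918, 0.0487]
tool_rot: [1.902, 2.498, 0.001]
contact_force: [0.3, -1.2, -0.9]
opening: 0.0633
t: 8.38
tool_pos: [0.5632, -0.0917, 0.0462]
tool_rot: [1.903, 2.498, 0.001]
contact_force: [0.6, 0.2, -0.9]
opening: 0.0632
```

```bash
python3 -m creep '[[255,0,0,1,0],[255,0,0,2,0],[255,0,0,2,0]]' ; python3 -m creep '[[255,0,0,1,0],[255,0,0,2,0],[255,0,0,2,0]]'
```

```text
t: 8.63
tool_pos: [0.5625, -0.0915, 0.0432]
tool_rot: [-1.903, -2.499, 0.0]
contact_force: [0.8, -0.6, -1.3]
opening: 0.063
t: 8.88
tool_pos: [0.5627, -0.0916, 0.0425]
tool_rot: [-1.903, -2.499, 0.001]
contact_force: [-4.4, 1.2, 6.7]
opening: 0.0631
```

The cheese has touched the floor. Opening and retreating upward.

```bash
python3 -m creep '[[150,0,0,0,0],[60,0,0,0,0],[0,0,0,0,0],[0,0,0,0,0],[0,0,0,0,0],[0,0,0,0,0],[0,0,0,0,0]]' ; python3 -m creep '[[0,0,0,-8,0],[0,0,0,-30,0],[0,0,0,-60,0],[0,0,0,-100,0],[0,0,0,-140,0],[0,0,0,-180,0],[0,0,0,-200,0],[0,0,0,-200,0],[0,0,0,-200,0]]'
python3 - <<'E'
from h import *
a=snap('scene','a4.png');b=snap('side','b4.png');w=snap('wrist','w4.png')
A=cv2.resize(a[170:310,180:350],(400,330),interpolation=2);B=cv2.resize(b[220:350,270:440],(400,306),interpolation=2)[:, :]
W=cv2.resize(w,(400,300))
m=np.zeros((600,800,3),np.uint8);m[:300,:400]=A[:300];m[:300,400:]=B[:300];m[300:,:400]=W
cv2.imwrite('pics/m4.png',m[:,:,::-1])
print(ctrl.get_obs()['opening'])
for c,z in(('scene',.127),('side',.127),('wrist',.127)):
  k=ctrl.calibration(c)
  for r in ctrl.outline_of(c,'grip_mid')[:2]:
    ys,xs=np.nonzero(r['mask']);print(c,r['conf'],r['rect'],onz(c,xs.mean(),ys.mean(),z,k))
togo([.4485,-.211,.23],1.844)
E
```

```text
t: 9.47
tool_pos: [0.5626, -0.0915, 0.0412]
tool_rot: [-1.903, -2.499, 0.0]
contact_force: [-1.2, -0.1, 1.0]
opening: 0.0857
t: 10.22
tool_pos: [0.5635, -0.0918, 0.244]
tool_rot: [1.901, 2.496, 0.003]
contact_force: [-0.7, 0.7, -0.5]
opening: 0.0853
0.08540656285444152
scene 0.82 [259.3, 188.3, 42.9, 15.3] [ 0.45196051 -0.22999289  0.127     ]
scene 0.38 [204.3, 186.2, 128.6, 99.2] [ 0.62827441 -0.14020897  0.127     ]
side 0.96 [308.9, 291.2, 37.6, 25.3] [ 0.4507504 -0.2132116  0.127    ]
wrist 0.72 [286.2, 174.4, 81.2, 83.2] [ 0.55794578 -0.07749145  0.127     ]
wrist 0.61 [98.1, 265.4, 50.7, 104.8] [ 0.44050731 -0.18426095  0.127     ]
t 10.52 tcp [ 0.5617 -0.0913  0.2392] yaw 1.8398 open 0.0853 F [-0.23  0.06  0.33]
togo [ -85.3 -140.9    9.5] turn -0.0042
```

View pics/m4.png

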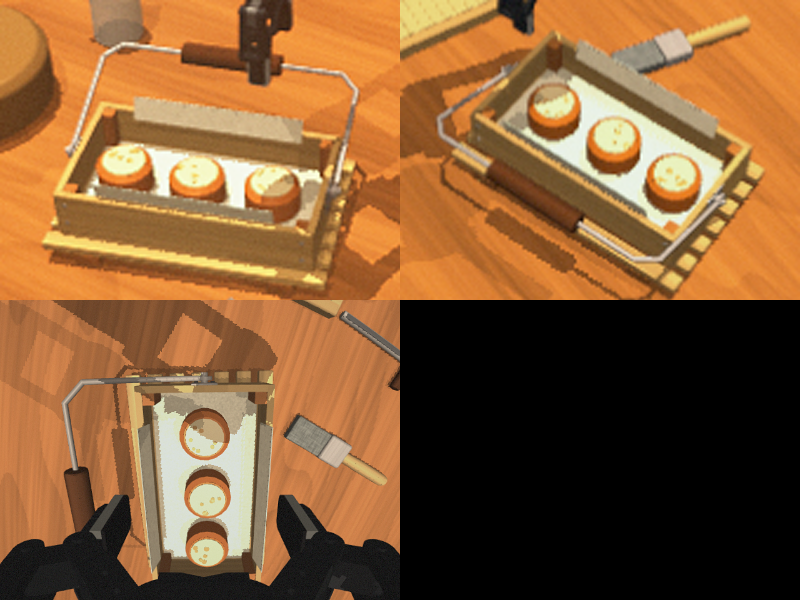

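All three cheeses stand in the crate and the last one is released. Next I go above the grip with the jaws partly closed.

```bash
python3 -m creep '[[105,-20,-33,0,0],[105,-40,-66,0,0],[105,-60,-100,0,0],[105,-80,-130,0,0],[105,-86,-140,15,-0.004],[105,-86,-140,39,-0.004],[105,-86,-140,39,-0.004],[105,-86,-140,39,-0.004],[105,-86,-140,39,-0.004]]'
python3 - <<'E'
from h import *
im=snap('wrist','w5.png');k=ctrl.calibration('wrist')
for r in ctrl.outline_of('wrist','grip_mid')[:3]:
    ys,xs=np.nonzero(r['mask']);print(r['conf'],r['rect'],onz('wrist',xs.mean(),ys.mean(),.127,k))
togo([.4495,-.212,.106],1.844)
E
```

```text
t: 11.27
tool_pos: [0.4508, -0.2114, 0.2026]
tool_rot: [-1.898, -2.503, -0.0]
contact_force: [0.7, -0.3, 1.8]
opening: 0.05
0.78 [294.8, 144.8, 50.1, 210.6] [ 0.44846891 -0.20731883  0.127     ]
0.27 [299.8, 0.0, 340.2, 442.0] [ 0.5299597  -0.14821731  0.127     ]
t 11.37 tcp [ 0.4514 -0.2116  0.2037] yaw 1.8449 open 0.0504 F [ 0.17  0.17 -0.31]
togo [ 0.3 -2.1 97.7] turn 0.0009
```

View pics/w5.png

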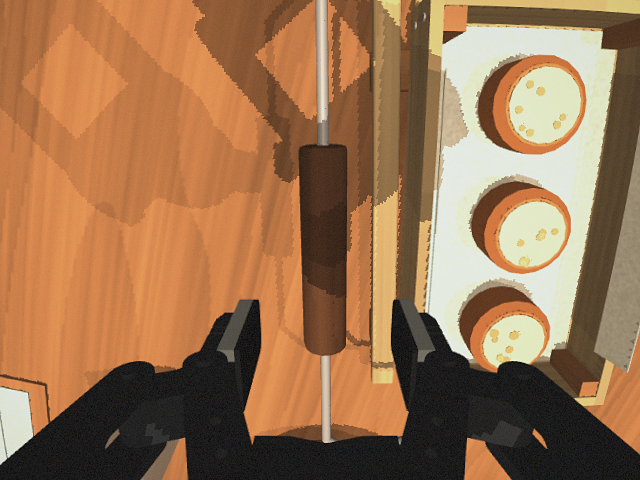

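The wrist view shows the roller at (324,145–355), midway between the pads at (250,·) and (400,·). Descending and pinching.

```bash
python3 -m creep '[[105,3,-1,35,0],[105,3,-1,65,0],[105,3,-1,88,0],[105,3,-1,98,0],[105,3,-1,98,0],[105,3,-1,98,0]]' 60;  python3 -m creep '[[255,0,0,0,0],[255,0,0,0,0],[255,0,0,0,0],[255,0,0,0,0],[255,0,0,0,0],[255,0,0,0,0]]' 60
python3 - <<'E'
from h import *
togo([.4495,-.212,.106],1.844)
im=snap('wrist','w6.png');print(ctrl.outline_of('wrist','grip_mid')[0]['rect'])
E
```

```text
t: 11.87
tool_pos: [0.4495, -0.2092, 0.1054]
tool_rot: [1.897, 2.503, 0.0]
contact_force: [-0.0, 0.4, -0.3]
opening: 0.0502
t: 12.37
tool_pos: [0.4499, -0.21, 0.1066]
tool_rot: [1.896, 2.5, -0.0]
contact_force: [-1.3, -0.2, 6.3]
opening: 0.0245
t 12.37 tcp [ 0.4499 -0.21    0.1066] yaw 1.844 open 0.0245 F [-1.33 -0.16  6.3 ]
togo [-1.9 -0.9  0.6] turn 0.0
[279.1, 170.8, 82.8, 270.6]
```

View pics/w6.png

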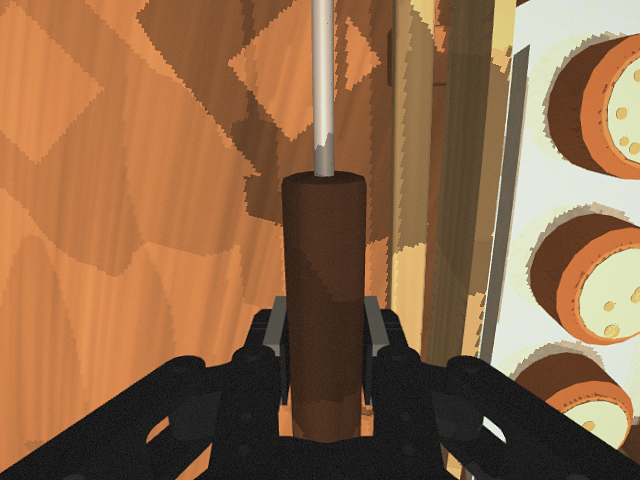

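The roller is pinched. I'll swing slowly along the arc around the hinge and watch the forces.

```bash
python3 -m creep '[[255,0,2.5,-7,0],[255,0,5.4,-14,0],[255,0,8.6,-20.8,0],[255,0,12.2,-27.3,0],[255,0,16,-33.8,0],[255,0,20.3,-40,0],[255,0,24.8,-46,0],[255,0,29.7,-51.7,0],[255,0,34.7,-57.2,0],[255,0,40.1,-62.5,0],[255,0,40.1,-62.5,0],[255,0,40.1,-62.5,0]]'
```

```text
t: 13.47
tool_pos: [0.4877, -0.1983, 0.1687]
tool_rot: [1.898, 2.503, -0.001]
contact_force: [-5.6, -2.4, 5.4]
opening: 0.0242
```

```bash
python3 -m creep '[[255,0,4.5,-6.5,0],[255,0,10.5,-11.2,0],[255,0,16.5,-15.5,0],[255,0,23,-19.6,0],[255,0,29.5,-23.4,0],[255,0,36,-26.8,0],[255,0,43,-29.9,0],[255,0,50,-32.7,0],[255,0,50,-32.7,0],[255,0,50,-32.7,0]]'
python3 - <<'E'
from h import *
snap('scene','a7.png');k=ctrl.calibration('scene')
print(ctrl.boxes_of('scene','crate')[:1],ctrl.boxes_of('scene','grip_mid')[:1])
togo([.5857,-.1724,.21],1.844)
E
```

```text
t: 14.3
tool_pos: [0.5359, -0.1843, 0.2001]
tool_rot: [-1.897, -2.504, -0.0]
contact_force: [-3.9, 4.3, 5.2]
opening: 0.0244
[{'rect': [204.6, 179.5, 122.2, 104.7], 'conf': 0.61}] [{'rect': [245.2, 179.6, 48.1, 18.3], 'conf': 0.55}]
t 14.45 tcp [ 0.5353 -0.1845  0.1999] yaw 1.8442 open 0.0246 F [-3.8   3.23  4.57]
togo [ -2.   51.7 -10.1] turn 0.0002
```

```bash
python3 -m creep '[[255,-0.3,7,-2.3,0],[255,-0.6,14,-4.2,0],[255,-1,21.5,-5.8,0],[255,-1,29,-7.2,0],[255,-1,36.5,-8.1,0],[255,-1,44,-8.6,0],[255,-1,50,-8.8,0],[255,-1,51,-8.8,0],[255,-1,51,-8.8,0],[255,-1,51,-8.8,0],[255,-1,51,-8.8,0]]'
python3 - <<'E'
from h import *
a=snap('scene','a8.png');b=snap('side','b8.png')
m=np.hstack([cv2.resize(a[130:310,170:350],(400,400),interpolation=2),cv2.resize(b[190:370,260:440],(400,400),interpolation=2)])
cv2.imwrite('pics/m8.png',m[:,:,::-1])
togo([.5857,-.1724,.21],1.844)
E
```

```text
t: 15.37
tool_pos: [0.5854, -0.1703, 0.2093]
tool_rot: [-1.897, -2.503, -0.005]
contact_force: [-1.7, 8.2, 7.2]
opening: 0.0245
t 15.47 tcp [ 0.5854 -0.1703  0.2094] yaw 1.8447 open 0.0243 F [-2.82  8.28  6.85]
togo [-2.1 -0.2 -0.6] turn 0.0007
```

View pics/m8.png

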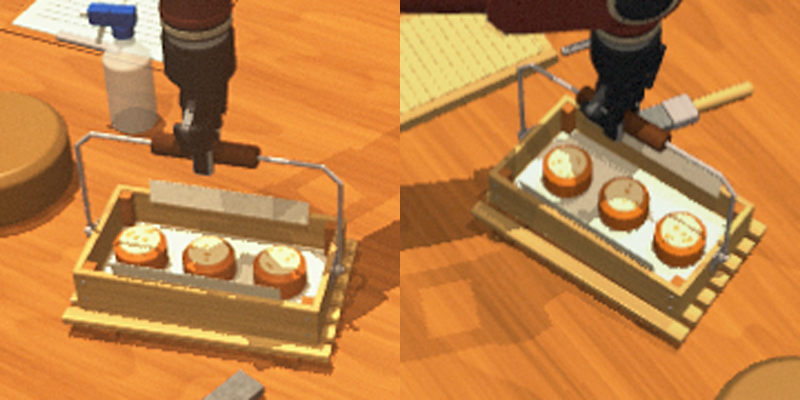

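The bail stands upright, the crate is still on its rack, and three cheeses stand in it. I'll relieve the side force a little and lift slowly.

```bash
python3 -m creep '[[255,1.5,0,0,0],[255,1.5,0,-1,0],[255,1.5,0,-3,0],[255,1.5,0,-5,0],[255,1.5,0,-8,0],[255,1.5,0,-12,0],[255,1.5,0,-16,0],[255,1.5,0,-20,0],[255,1.5,0,-20,0],[255,1.5,0,-20,0],[255,1.5,0,-20,0]]' 80
python3 - <<'E'
from h import *
a=snap('scene','a9.png');b=snap('side','b9.png')
m=np.hstack([cv2.resize(a[130:310,170:350],(400,400),interpolation=2),cv2.resize(b[190:370,260:440],(400,400),interpolation=2)])
cv2.imwrite('pics/m9.png',m[:,:,::-1])
togo([.5857,-.1724,.31],1.844)
E
```

```text
t: 16.38
tool_pos: [0.5845, -0.1705, 0.2283]
tool_rot: [1.898, 2.503, 0.0]
contact_force: [0.1, -0.8, -8.2]
opening: 0.0242
t 16.48 tcp [ 0.5844 -0.1704  0.228 ] yaw 1.8438 open 0.0238 F [-0.77  0.34 -7.78]
togo [ -2.2   0.7 -82. ] turn -0.0002
```

View pics/m9.png

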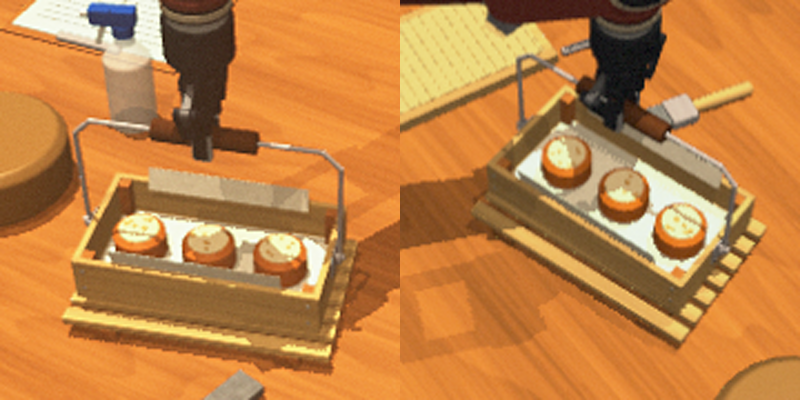

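The crate is off the rack and level, and the force matches its weight of about 8 N. Continuing the lift.

```bash
python3 -m creep '[[255,0,0,-3,0],[255,0,0,-9,0],[255,0,0,-17,0],[255,0,0,-27,0],[255,0,0,-37,0],[255,0,0,-47,0],[255,0,0,-57,0],[255,0,0,-66,0],[255,0,0,-74,0],[255,0,0,-79,0],[255,0,0,-82,0],[255,0,0,-82,0]]'
python3 -m creep '[[255,0,0,0,0],[255,0,0,0,0],[255,0,0,0,0],[255,0,0,0,0],[255,0,0,0,0],[255,0,0,0,0],[255,0,0,0,0],[255,0,0,0,0],[255,0,0,0,0],[255,0,0,0,0],[255,0,0,0,0],[255,0,0,0,0]]'
python3 - <<'E'
from h import *
a=snap('scene','a10.png');b=snap('side','b10.png')
m=np.hstack([cv2.resize(a[110:310,160:360],(400,400),interpolation=2),cv2.resize(b[170:370,250:450],(400,400),interpolation=2)])
cv2.imwrite('pics/m10.png',m[:,:,::-1])
togo([.5857,-.1724,.31],1.844)
for _ in range(12): ctrl.get_image('scene')
a2=ctrl.get_image('scene'); print('diff',np.abs(a.astype(int)-a2)[110:310,160:360].mean())
togo([.5857,-.1724,.31],1.844)
E
```

```text
t: 17.48
tool_pos: [0.5847, -0.1706, 0.3112]
tool_rot: [1.898, 2.502, 0.0]
contact_force: [-0.3, -0.6, -8.4]
opening: 0.0242
t: 18.48
tool_pos: [0.5845, -0.1705, 0.3103]
tool_rot: [1.898, 2.503, 0.0]
contact_force: [0.4, 0.6, -7.8]
opening: 0.0238
t 18.58 tcp [ 0.5845 -0.1706  0.3103] yaw 1.8438 open 0.0237 F [ 0.62 -0.39 -7.74]
togo [-2.1  0.7  0.3] turn -0.0002
diff 2.424341666666667
t 19.23 tcp [ 0.5844 -0.1705  0.3103] yaw 1.8438 open 0.0238 F [ 0.09 -0.5  -8.24]
togo [-2.1  0.7  0.3] turn -0.0002
```

I've reached the picture limit, so I'll do the last check with numbers.

Run:
```python
from h import *
a=ctrl.get_image('scene').astype(int)
ctrl.get_image('side')
for c in('scene','side'):
  for l in('crate','cheese_a_mid'):
    for r in ctrl.boxes_of(c,l)[:4]: print(c,l,np.round(r['rect']),round(r['conf'],2))
for _ in range(6): ctrl.get_image('scene')
d=np.abs(a-ctrl.get_image('scene'));print('crate diff',d[110:310,160:360].mean(),'static diff',d[300:450,300:450].mean())
p=(.585,-.172,.2736);W=lambda x,y,z:np.array([p[0]+np.cos(p[2])*x-np.sin(p[2])*y,p[1]+np.sin(p[2])*x+np.cos(p[2])*y,z])
for c in('scene','side'):
  q=np.array([proj(c,W(sx*.08,sy*.145,z)) for sx in(-1,1) for sy in(-1,1) for z in(.131,.189)]+[proj(c,W(0,sy*.1,.33)) for sy in(-1,1)]);print(c,'expected box',q.min(0),q.max(0)-q.min(0))
  print([proj(c,W(0,y,.159)).round() for y in(-.09,-.008,.084)])
```

```text
scene crate [203. 155. 125. 101.] 0.86
scene cheese_a_mid [252. 211.  22.  14.] 0.85
scene cheese_a_mid [199. 154. 130. 101.] 0.71
side crate [296. 193. 127. 118.] 0.69
side crate [309. 195. 108.  92.] 0.17
side cheese_a_mid [350. 245.  24.  30.] 0.64
side cheese_a_mid [396. 350.  89.  85.] 0.55
crate diff 2.414225 static diff 2.087837037037037
scene expected box [196.12433446 158.25714083] [129.73648347  99.48251465]
[array([230., 214.]), array([260., 219.]), array([296., 224.])]
side expected box [296.42536728 198.58251176] [126.47100925 115.83445714]
[array([387., 276.]), array([361., 261.]), array([334., 244.])]
```

```bash
python3 -c "
from station import ctrl
print(ctrl.finish_job())"
```

```text
the job is handed in; nothing more can be done
None
```

The job is handed in, with the crate held by the bail's grip about 10 cm above the rack. I set the last cheese down in the free place at the crate's +y end and let it go only after it touched the floor. I then swung the bail upright while the crate still stood on its rack, and lifted straight up. The last robot time I read, shortly before handing in, was 19.2 s.

**Last checks:**
- **Hold:** the tool stayed within 0.1 mm over 0.65 s, and the grip opening was steady at 24 mm. The load of about 8 N is close to the crate's expected weight of about 8.6 N.
- **Position:** the crate's boxes in both cameras match a level crate about 100 mm above the rack to within about 7 pixels.
- **Stillness:** the change between pictures at the crate was about the same as in a static part of the scene (2.4 against 2.1).

**Not fully checked:**
- **Cheeses:** I had used up my 12 pictures, so I did not look at the final pose. The last picture, with the crate just off the rack, showed all three cheeses standing. At the final height the network found only the middle cheese in each view, and a wrong second match in each.
- **Side force:** the wrist felt about 8 N sideways when the bail came upright. I moved the tool slightly to relieve it, and it was gone after the first lift.

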